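# Seat a capacitor board in a tilted clamping fixture

## Task

Pick up the capacitor board, lay it gently on the tilted deck of the fixture close to the low corner and let go, so that gravity slides it fully home against both rails. Then push the sliding clamp jaw until its pad meets the board and presses it with about 10 newtons (by feel: the pad is screwed out by an unknown amount), hold that for a second, and let go with the pad left touching the board. Do not knock the board or press it much harder than that, and leave the other things on the bench alone.

Things in the scene. Friction and masses are not known exactly. Their poses are not given: they have to be found in the camera images.
- capboard: The part: flat board 80 x 60 x 8 mm (own x, y, z) with a white upright block 30 x 50 x 40 mm on its middle, 48 mm high in all, 0.2 to 0.33 kg. Origin: centre of the underside, z up through the block. Starts flat on the bench. Looks the same after a half turn. Grip the block across its 30 mm (along own x).
- fixture: The clamping fixture, fixed on the bench: dark base plate, four legs, tilted deck, a long and a short rail along the deck's two lower edges (14 mm high above the deck, 12 mm thick), and the clamp jaw. Origin: on the bench under the locating corner, z vertical; its x and y lie below the deck's x and y (yaw varies).
- deck: Smooth coated deck. Origin: locating corner, where the rails' inner faces meet on the deck surface, 40 mm over the bench; lowest point. z: deck normal, 24 deg from vertical. x: uphill along the short rail (130 mm, face at y=0); y: uphill along the long rail (205 mm, face at x=0); it falls equally to both. A board that is home has its x along deck x (either way), origin at 40, 30, 0 mm. Friction about 0.08.
- jaw (a joint): Clamp jaw's travel (m) towards the short rail (deck -y), 0 open to 0.076. Foot's front face is at deck y = 0.130 - value. About 3 N of friction, stays where left; starts at 0 to 0.015. A steel L centred on deck x = 40 mm: foot 40 wide (x), 40 long (y), 18 mm high, a rubber pad in front of it; upright tab 40 wide, 12 thick (y), 58 mm high at the foot's rear.
- jaw_face (a point): Centre of the foot's front face, 10 mm above the deck. In front of it (deck -y) stands a rubber pad, 18 mm wide, 10 mm high, on a screw spindle: it was screwed out by somebody by anything from 2 to 22 mm, is not measured and does not give when pressed. The pad is what meets the board's edge, so where the jaw meets it must be felt.
- jaw_tab (a point): Middle of the top of the jaw's upright tab, 58 mm above the deck and 34 mm behind (deck +y) the front face; the tab's rear face is 6 mm further (deck +y). Push it there towards deck -y, or pinch it across its 12 mm.
- inductor: Bystander: black flanged spool with copper winding, 68 mm across, 38 mm high. Origin: centre of the underside. Leave alone.
- screwjar: Bystander: small closed jar, 52 mm across, 60 mm high. Origin: centre of the underside. Leave alone.
- driver: Bystander: screwdriver lying on the bench. Leave alone.
Not all that is in view belongs to the job. What is shaped like the capboard but purple or red is not meant.

How it is judged:
By the outcome, as a careful person would: the job done as asked, in the order asked, and still so for the second after the job is handed in, with the robot touching nothing.
It also fails if it takes over 66 s, if anything falls off the work surface, if the arm or the gripper's body presses on something with over 40 N, if the wrist force passes 120 N, or if a joint passes its speed limit or range.

## Robot

A 6-joint arm with a two-finger parallel gripper is mounted at the origin on the work surface. World frame = base frame: x ahead of the robot, y to its left, z up, the work surface at z = 0. Lengths are in m, angles in rad, forces in N, time in s.
With the tool pointing down it reaches from about 0.275 to 0.975 m from the base axis. Payload 8.4 kg.
Tool frame: the origin (TCP) lies where the fingers leave the gripper's body, on its centre line; the fingertips stand 88 mm ahead of it and the grasp point (between the pads) lies 69 mm ahead of it; x points along the fingers, y is the direction in which the jaws open and shut, and the axes are right-handed (so a half turn about x gives the same grasp; the last joint's range is limited). The gripper opens to 92 mm and grips with 3 to 60 N. Pads are 20 mm wide; open, the fingers measure 128 mm over their backs; the gripper's body (75 mm by 189 mm) begins 69 mm behind the grasp point.
Start: joints at [-1.295, 0.353, 1.633, -0, 1.155, -0.002], TCP at [0.171, -0.601, 0.303] pointing down, gripper open.
Joint ranges: [-2.63, 2.63], [-0.92, 2.1], [0.06, 2.66], [-1.3, 4.44], [0, 2.69], [-3.02, 3.02]. Speed limits (rad/s): [2.22, 2.22, 2.79, 3.14, 3.14, 3.14].

## Interface

Orientations are given as [roll, pitch, yaw] about the fixed x, y, z axes, in that order (R = Rz(yaw) Ry(pitch) Rx(roll)).
In Python, from cell import bot, optics gives the robot as it stands.
- The arm moves only by the tool drive_tool, never from a script. Its arguments are lists of equal length, an entry for each row: "rotation": the turn, a rotation vector about the tool's x, y, z scaled (see below), a list of three; "offset": the shift along the tool's x, y, z scaled (see below), a list of three; "grip": the closure, from -1 (fully open) to 1 (shut), so that 0 is half open. A call has 1 to 20 rows; each row shifts and turns the commanded pose from where the row before left it, along the tool's axes as they then stand; what a row does not reach is not made up. The controller multiplies each number of a shift by 0.04 m and each number of a turn by 2 pi rad. A row lasts 1/12 s, in which the tool goes at most 41.7 mm and 7.16 degrees, less where a joint would pass 70% of its speed; a pose out of reach is approached as far as the arm can. A call with a number of a shift or a turn outside -1 to 1 is refused whole. A call with a gripper value outside its range is refused whole. The fingers move at their own pace and stop on an object; the grip force is fixed at half the most. Time passes only in rows, so rows that do not move let the fingers close. It gives the time, the measured TCP pose, the force and the opening at its end, in the units of the state.
- bot.observe(): the state, without advancing time (a new reading comes with each control period).
- optics.snapshot(name): name is "side" or "top"; returns the picture (400x640x3 uint8, red, green, blue); there is no depth.
- optics.get_calibration(name): a dict with "fx", "fy", "cx", "cy" (pixels), "R" (3x3) and "t" (3): a world point X has camera coordinates R X + t. Camera axes: x right, y down, z forward; pixel columns grow to the right and rows downward; lengths in m; the calibration is good to about 2 mm. A picture is of the moment at which its call begins. get_calibration takes no time and is no camera call.
- bot.finish_job(): hands the job in, once; it reports no verdict.
The state is a dict: "time": time; "qpos": joint angles; "qvel": joint speeds; "joint_efforts": joint torques, N m; "eef_pos": TCP position; "orientation": TCP orientation; "force": force on the tool from outside, world axes, zero at the start; "ft_torque": the same for the moment, N m; "width": finger opening in m.
Only numpy, scipy, OpenCV 4.12 (cv2) and the standard library are available. Lean on these libraries where they do the work, as an engineer would, in place of code of your own. Each camera call takes 0.05 s, during which the arm holds its last target.

## Working session

There is one attempt and no reset: what is moved stays moved. The work goes in short steps, Python scripts to look and compute and a tool call to move; the robot and the scene stay as the last step left them, time stands still between calls to the robot, and variables do not carry over. Pictures are saved under pics/ and viewed, and the job is handed in when it is done.

Besides the shell and the picture viewer there is one more tool, called after "Call:" as name(argument=value, ...), one argument or row to a line, values as JSON. drive_tool: Moves the arm, as the interface text tells. Shifts and turns lie within -1 to 1; 1 stands for 0.04 m of shift or 2 pi rad of turn. Its arguments: {"type":"object","properties":{"rotation":{"type":"array"},"offset":{"type":"array"},"grip":{"type":"array"}},"required":["rotation","offset","grip"]}

```bash
ls; mkdir -p pics
python3 - <<'E'
from cell import bot, optics
import cv2
print(bot.observe())
for n in("side","top"):
    im=optics.snapshot(n); cv2.imwrite(f"pics/{n}0.png",im[:,:,::-1]); print(n,optics.get_calibration(n))
E
```

```text
pics
{'time': 0.0, 'qpos': array([-1.29540900e+00,  3.53657847e-01,  1.63411913e+00, -4.27671215e-06,
        1.15523279e+00, -2.37589868e-03]), 'qvel': array([ 0.00098898,  0.00054681, -0.00168852, -0.0001963 , -0.00012865,
        0.0010003 ]), 'joint_efforts': array([-4.77925314e-04, -5.93841970e+01, -3.34220302e+01,  6.97817607e-02,
        2.34410819e-02, -1.64487142e-04]), 'eef_pos': array([ 0.17128901, -0.60067698,  0.30196399]), 'orientation': array([-1.5704129 ,  1.56937921,  1.8489447 ]), 'force': array([0.24214519, 0.14154801, 0.20240706]), 'ft_torque': array([ 0.01497264, -0.03512966, -0.05927402]), 'width': 0.09167645911606351}
side {'fx': 393.96787559422756, 'fy': 393.96787559422756, 'cx': 316.5185211463825, 'cy': 203.61199541718017, 'R': array([[ 0.99304493, -0.11741221,  0.00872565],
       [-0.07388231, -0.67915038, -0.7302713 ],
       [ 0.0916688 ,  0.72454754, -0.68310152]]), 't': array([-0.50780027,  0.1357303 ,  0.97867667])}
top {'fx': 364.57213851897137, 'fy': 364.57213851897137, 'cx': 323.50534787753656, 'cy': 199.525283098262, 'R': array([[ 0.02880089, -0.99881798,  0.03915548],
       [-0.98475131, -0.03507509, -0.17039542],
       [ 0.1715674 , -0.03365087, -0.98459751]]), 't': array([-0.01354364,  0.52991549,  1.06198386])}
```

View pics/side0.png

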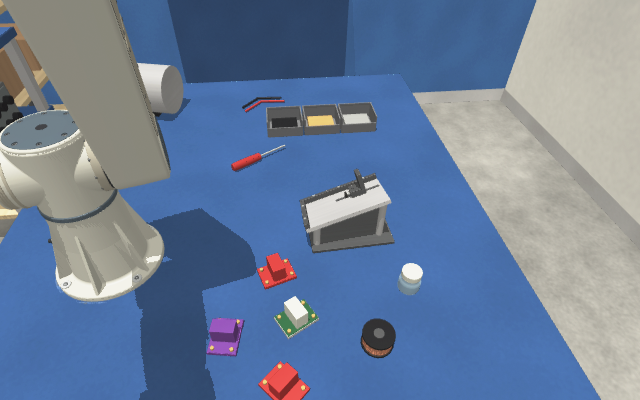

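View pics/top0.png

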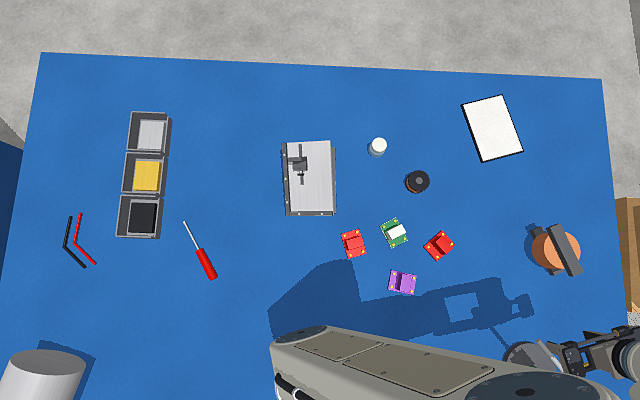

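The shape-alike parts in the top view are green with a white block (394,232), red (353,243), red (438,245) and purple (402,281). Only the green one with the white block fits. I'll confirm it and the fixture in one enlarged crop.

Run:
```python
import cv2,numpy as np
t=cv2.imread("pics/top0.png"); s=cv2.imread("pics/side0.png")
a=cv2.resize(t[130:230,270:350],None,fx=5,fy=5,interpolation=cv2.INTER_CUBIC)
b=cv2.resize(t[205:265,360:430],None,fx=5,fy=5,interpolation=cv2.INTER_CUBIC)
b=cv2.copyMakeBorder(b,0,500-b.shape[0],0,0,cv2.BORDER_CONSTANT)
cv2.imwrite("pics/c1.png",np.hstack([a,b]))
cv2.imwrite("pics/c2.png",cv2.resize(s[160:255,290:405],None,fx=6,fy=6,interpolation=cv2.INTER_CUBIC))
cv2.imwrite("pics/c3.png",cv2.resize(s[290:345,265:330],None,fx=8,fy=8,interpolation=cv2.INTER_CUBIC))
```

```text
(no output)
```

View pics/c1.png

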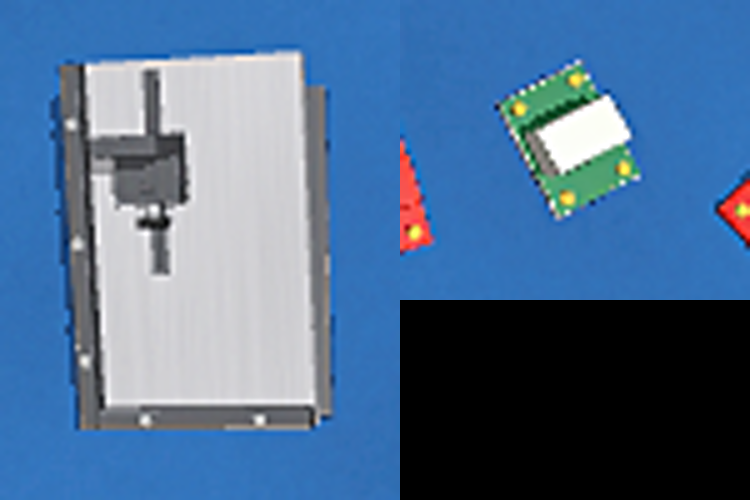

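View pics/c2.png

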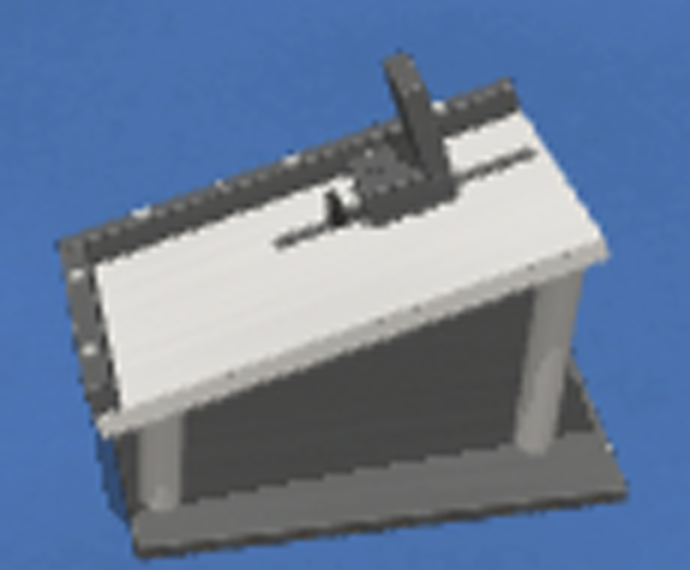

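View pics/c3.png

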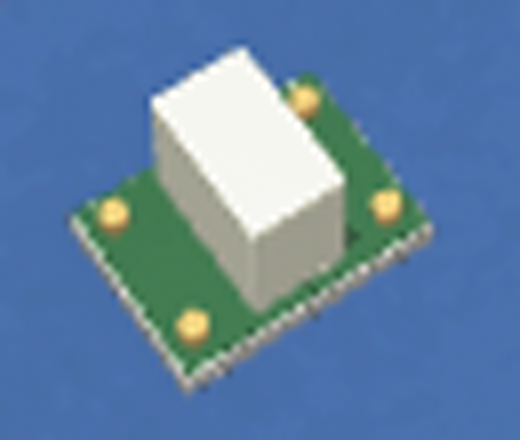

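Run:
```python
import cv2,numpy as np
t=cv2.imread("pics/top0.png"); s=cv2.imread("pics/side0.png")
def crop(im,x0,y0,x1,y1,f,n):
    c=cv2.resize(im[y0:y1,x0:x1],None,fx=f,fy=f,interpolation=cv2.INTER_CUBIC)
    for x in range((x0+4)//5*5,x1,5):
        cv2.line(c,(int((x-x0+.5)*f),0),(int((x-x0+.5)*f),6),(0,255,255),1); cv2.putText(c,str(x),(int((x-x0+.5)*f),16),0,.35,(0,255,255),1)
    for y in range((y0+4)//5*5,y1,5):
        cv2.line(c,(0,int((y-y0+.5)*f)),(6,int((y-y0+.5)*f)),(0,255,255),1); cv2.putText(c,str(y),(8,int((y-y0+.5)*f)+4),0,.35,(0,255,255),1)
    cv2.imwrite(f"pics/{n}.png",c)
crop(t,278,195,343,220,12,"d1")
crop(t,278,135,343,185,12,"d2")
crop(s,298,165,398,235,8,"d3")
```

```text
(no output)
```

View pics/d1.png

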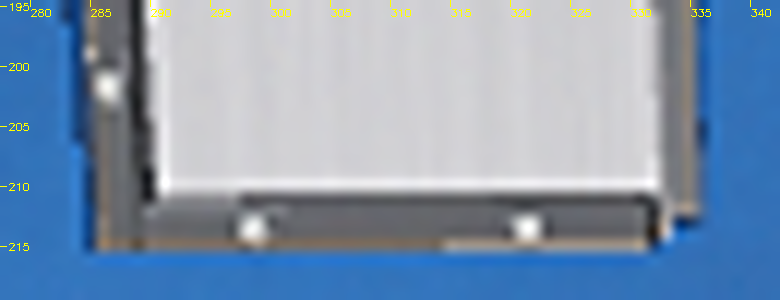

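View pics/d2.png

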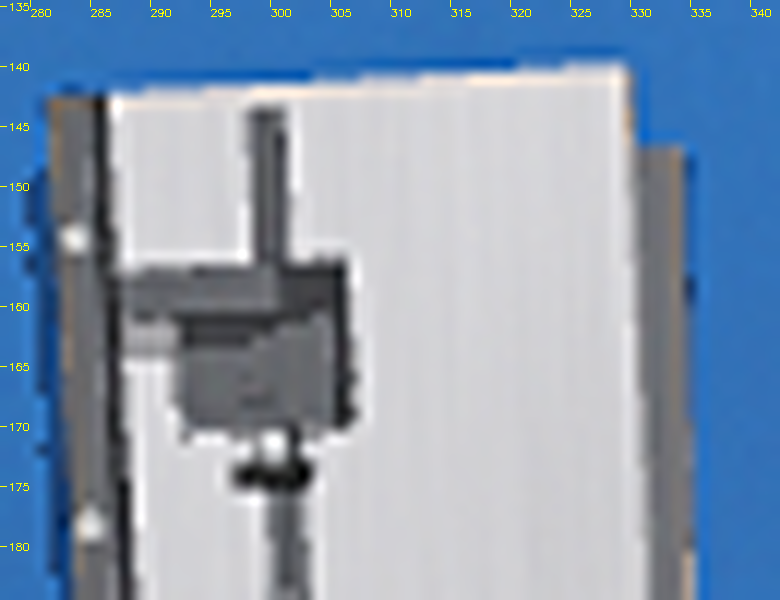

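View pics/d3.png

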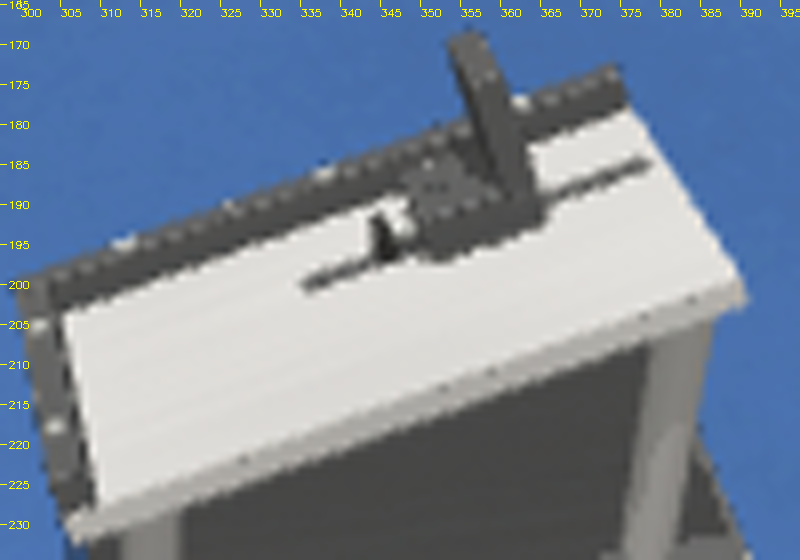

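```bash
cat > h.py <<'E'
import numpy as np, cv2, json
from scipy.optimize import least_squares
from scipy.spatial.transform import Rotation as Ro
from cell import bot, optics
CAL={n:optics.get_calibration(n) for n in("side","top")}
def proj(n,X):
    c=CAL[n]; p=np.atleast_2d(X)@np.array(c["R"]).T+c["t"]
    return np.c_[c["fx"]*p[:,0]/p[:,2]+c["cx"],c["fy"]*p[:,1]/p[:,2]+c["cy"]]
def ray(n,uv,z):
    c=CAL[n]; R=np.array(c["R"]); C=-R.T@c["t"]
    d=R.T@np.array([(uv[0]-c["cx"])/c["fx"],(uv[1]-c["cy"])/c["fy"],1]); return C+d*(z-C[2])/d[2]
TILT=Ro.from_rotvec(np.deg2rad(24)*np.array([1,-1,0])/np.sqrt(2)).as_matrix()  # raises +x,+y
def deckR(yaw): return Ro.from_euler('z',yaw).as_matrix()@TILT
def crop(im,x0,y0,x1,y1,f,n):
    c=cv2.resize(im[y0:y1,x0:x1],None,fx=f,fy=f,interpolation=cv2.INTER_CUBIC)
    for x in range((x0+4)//5*5,x1,5):
        cv2.line(c,(int((x-x0+.5)*f),0),(int((x-x0+.5)*f),6),(0,255,255),1); cv2.putText(c,str(x),(int((x-x0+.5)*f),16),0,.35,(0,255,255),1)
    for y in range((y0+4)//5*5,y1,5):
        cv2.line(c,(0,int((y-y0+.5)*f)),(6,int((y-y0+.5)*f)),(0,255,255),1); cv2.putText(c,str(y),(8,int((y-y0+.5)*f)+4),0,.35,(0,255,255),1)
    cv2.imwrite(f"pics/{n}.png",c)
E
cat > f1.py <<'E'
from h import *
print(TILT@[1,0,0],TILT@[0,1,0])
P=[("top",(0,205,0),(286.7,142.3)),("top",(130,205,0),(329.3,140)),("top",(130,0,14),(331.5,211)),("top",(0,0,14),(288.6,211)),
("side",(0,205,0),(374.5,178.5)),("side",(0,205,14),(373.5,173)),("side",(130,205,0),(388.5,200)),("side",(130,0,0),(308.5,228)),("side",(0,0,0),(304.5,204))]
def res(p,full=False):
    R=deckR(p[2]); r=[]
    for n,d,uv in P: r.append(proj(n,R@(np.array(d)/1000)+[p[0],p[1],.04])[0]-uv)
    return np.array(r) if full else np.ravel(r)
s=least_squares(res,[.5,.05,-np.pi/2],loss="soft_l1"); print(s.x,np.rad2deg(s.x[2])); print(res(s.x,True).round(1))
json.dump(list(s.x),open("fix.json","w"))
S=[(70,218),(434,226),(310,75),(187,380)];ST=[(240,48),(152,100),(255,240),(345,182)]
for nm,l,z in(("b",S,.008),("t",ST,.048)):
    print("side",nm,np.array([ray("side",(265+u/8-.5,290+v/8-.5),z)[:2] for u,v in l]).round(4).tolist())
T=[(495,103),(580,62),(640,178),(560,215)];TT=[(522,133),(608,95),(632,130),(560,175)]
for nm,l,z in(("b",T,.008),("t",TT,.048)):
    print("top",nm,np.array([ray("top",(360+(u-400)/5-.5,205+v/5-.5),z)[:2] for u,v in l]).round(4).tolist())
E
python3 f1.py
```

```text
[ 0.95677273 -0.04322727  0.28760624] [-0.04322727  0.95677273  0.28760624]
[ 0.48989348  0.10194671 -1.52572349] -87.41751658157858
[[-0.2  1. ]
 [-0.1  0.9]
 [-0.2  1.3]
 [ 0.4  1.5]
 [ 1.3 -0.3]
 [ 1.   0.7]
 [ 0.8 -1. ]
 [ 0.6 -0.3]
 [-0.1  0. ]]
side b [[0.3916, -0.2128], [0.4894, -0.2263], [0.4604, -0.1752], [0.42, -0.2636]]
side t [[0.4406, -0.1909], [0.4162, -0.2044], [0.44, -0.2487], [0.4646, -0.2346]]
top b [[0.4617, -0.172], [0.4893, -0.2256], [0.4179, -0.2629], [0.3935, -0.2127]]
top t [[0.4398, -0.1808], [0.4645, -0.2332], [0.4438, -0.2476], [0.4154, -0.2038]]
```

```bash
cat >> h.py <<'E'
def cur():
    o=bot.observe(); return np.array(o["eef_pos"]),Ro.from_euler('xyz',o["orientation"]).as_matrix(),o
def toolR(xdir,ydir):
    x=np.array(xdir)/np.linalg.norm(xdir); y=np.array(ydir)-np.dot(ydir,x)*x; y/=np.linalg.norm(y); return np.c_[x,y,np.cross(x,y)]
def plan(g,Rt,back=.069):
    """g: wanted grasp point. prints rotation (units) first about TCP, then shift in new tool axes (units)"""
    p,R,o=cur(); rv=Ro.from_matrix(R.T@Rt).as_rotvec()
    tcp=np.array(g)-back*Rt[:,0]; d=Rt.T@(tcp-p); d0=R.T@(tcp-p)
    print("rot deg",np.rad2deg(np.linalg.norm(rv)).round(2),"units",(rv/2/np.pi).round(4),"| shift units after rot",(d/.04).round(3)," before rot",(d0/.04).round(3),"dist",np.linalg.norm(d).round(4))
    print("tcp tgt",tcp.round(4),"now",p.round(4),"q",np.round(o["qpos"],2),"F",np.round(o["force"],2),"w",round(float(o["width"]),4),"t",o["time"])
E
python3 - <<'E'
from h import *
p,R,o=cur(); print(R.round(3))
a=np.deg2rad(28.8)
for s in(1,-1): plan([.4404,-.219,.15],toolR([0,0,-1],[s*np.cos(a),s*np.sin(a),0]))
x,y,yaw=json.load(open("fix.json")); D=deckR(yaw); print(D.round(3))
for s in(1,-1): plan(np.array([x,y,.04])+D@[.045,.035,.038],toolR(-D[:,2],s*D[:,0]))
E
```

```text
[[-0.     0.274 -0.962]
 [ 0.001 -0.962 -0.274]
 [-1.    -0.001 -0.   ]]
rot deg 102.88 units [-2.858e-01 -2.000e-04  1.000e-04] | shift units after rot [ 2.076 10.492 -5.122]  before rot [ 2.085 -7.329 -9.086] dist 0.4743
tcp tgt [ 0.4404 -0.219   0.219 ] now [ 0.1713 -0.6007  0.302 ] q [-1.3   0.35  1.63 -0.    1.16 -0.  ] F [ 0.31 -0.38 -0.2 ] w 0.0917 t 0.1
rot deg 77.12 units [2.142e-01 1.000e-04 2.000e-04] | shift units after rot [  2.076 -10.492   5.122]  before rot [ 2.085 -7.329 -9.086] dist 0.4743
tcp tgt [ 0.4404 -0.219   0.219 ] now [ 0.1713 -0.6007  0.302 ] q [-1.3   0.35  1.63 -0.    1.16 -0.  ] F [ 0.31 -0.38 -0.2 ] w 0.0917 t 0.1
[[-0.     0.954 -0.3  ]
 [-0.958  0.086  0.274]
 [ 0.288  0.288  0.914]]
rot deg 27.46 units [0.0365 0.0415 0.0526] | shift units after rot [  0.881 -17.584  -8.104]  before rot [  3.55  -14.438 -12.433] dist 0.7753
tcp tgt [0.4911 0.0912 0.1608] now [ 0.1713 -0.6007  0.302 ] q [-1.3   0.35  1.63 -0.    1.16 -0.  ] F [ 0.31 -0.38 -0.2 ] w 0.0917 t 0.1
rot deg 166.97 units [-0.4535 -0.0764  0.0602] | shift units after rot [ 0.881 17.584  8.104]  before rot [  3.55  -14.438 -12.433] dist 0.7753
tcp tgt [0.4911 0.0912 0.1608] now [ 0.1713 -0.6007  0.302 ] q [-1.3   0.35  1.63 -0.    1.16 -0.  ] F [ 0.31 -0.38 -0.2 ] w 0.0917 t 0.1
```

Call:
drive_tool(
  rotation=[
    [0,0,0],
    [0,0,0],
    [0,0,0],
    [0,0,0],
    [0,0,0],
    [0,0,0],
    [0,0,0],
    [0,0,0],
    [0,0,0],
    [0,0,0],
    [0,0,0],
    [0,0,0],
    [0,0,0],
    [0,0,0],
    [0,0,0],
    [0,0,0],
    [0,0,0],
    [0,0,0],
    [0,0,0],
    [0,0,0],
  ],
  offset=[
    [0,-0.3,-0.37],
    [0,-0.4,-0.5],
    [0,-0.4,-0.5],
    [0,-0.4,-0.5],
    [0,-0.4,-0.5],
    [0,-0.4,-0.5],
    [0,-0.4,-0.5],
    [0,-0.4,-0.5],
    [0,-0.4,-0.5],
    [0,-0.4,-0.5],
    [0,-0.4,-0.5],
    [0,-0.4,-0.5],
    [0,-0.4,-0.5],
    [0,-0.4,-0.5],
    [0,-0.4,-0.5],
    [0,-0.4,-0.5],
    [0,-0.4,-0.5],
    [0,-0.4,-0.5],
    [0,-0.23,-0.22],
    [0,0,0],
  ],
  grip=[-1,-1,-1,-1,-1,-1,-1,-1,-1,-1,-1,-1,-1,-1,-1,-1,-1,-1,-1,-1],
)

```text
time: 1.77
eef_pos: [0.4415, -0.2175, 0.3025]
orientation: [-1.651, 1.57, 1.77]
force: [-0.7, -0.0, -0.3]
width: 0.0918
```

Call:
drive_tool(
  rotation=[
    [-0.0179,0,0],
    [-0.0179,0,0],
    [-0.0179,0,0],
    [-0.0179,0,0],
    [-0.0179,0,0],
    [-0.0179,0,0],
    [-0.0179,0,0],
    [-0.0179,0,0],
    [-0.0179,0,0],
    [-0.0179,0,0],
    [-0.0179,0,0],
    [-0.0179,0,0],
    [-0.0179,0,0],
    [-0.0179,0,0],
    [-0.0179,0,0],
    [-0.0173,0,0],
    [0,0,0],
  ],
  offset=[
    [0,0,0],
    [0,0,0],
    [0,0,0],
    [0,0,0],
    [0,0,0],
    [0,0,0],
    [0,0,0],
    [0,0,0],
    [0,0,0],
    [0,0,0],
    [0,0,0],
    [0,0,0],
    [0,0,0],
    [0,0,0],
    [0,0,0],
    [0,0,0],
    [0,0,0],
  ],
  grip=[-1,-1,-1,-1,-1,-1,-1,-1,-1,-1,-1,-1,-1,-1,-1,-1,-1],
)

```text
time: 3.18
eef_pos: [0.4401, -0.22, 0.3025]
orientation: [-2.05, 1.57, -3.114]
force: [-0.0, 0.7, 0.5]
width: 0.0921
```

```bash
cat > p1.py <<'E'
from h import *
import sys
a=np.deg2rad(28.8); plan([.4404,-.219,float(sys.argv[1])],toolR([0,0,-1],[np.cos(a),np.sin(a),0]))
E
python3 p1.py .037
```

```text
rot deg 0.27 units [ 0.0007 -0.      0.0001] | shift units after rot [ 4.912  0.019 -0.018]  before rot [ 4.912  0.022 -0.016] dist 0.1965
tcp tgt [ 0.4404 -0.219   0.106 ] now [ 0.4401 -0.22    0.3025] q [-0.47  0.15  1.91 -0.    1.09 -0.97] F [-0.04  0.75  0.54] w 0.0921 t 3.1833
```

Call:
drive_tool(
  rotation=[
    [0.0007,0,0],
    [0,0,0],
    [0,0,0],
    [0,0,0],
    [0,0,0],
    [0,0,0],
    [0,0,0],
    [0,0,0],
  ],
  offset=[
    [0.4,0.02,-0.018],
    [0.6,0,0],
    [0.6,0,0],
    [0.6,0,0],
    [0.6,0,0],
    [0.5,0,0],
    [0.2,0,0],
    [0,0,0],
  ],
  grip=[-1,-1,-1,-1,-1,-1,-1,-1],
)

```text
time: 3.85
eef_pos: [0.4398, -0.2182, 0.161]
orientation: [-2.512, 1.567, 2.696]
force: [-0.5, 0.1, 0.2]
width: 0.0921
```

```bash
python3 p1.py .037
python3 - <<'E'
from h import *
crop(optics.snapshot("side")[:,:,::-1],240,250,350,350,7,"e1")
crop(optics.snapshot("top")[:,:,::-1],350,190,450,290,6,"e2")
p,R,o=cur(); print(proj("side",p+.069*R[:,0]),proj("side",p+.088*R[:,0]+.046*R[:,1]),proj("side",p+.088*R[:,0]-.046*R[:,1]))
E
```

```text
rot deg 0.46 units [-0.0011 -0.0005  0.0003] | shift units after rot [1.376 0.003 0.025]  before rot [1.376 0.006 0.029] dist 0.055
tcp tgt [ 0.4404 -0.219   0.106 ] now [ 0.4398 -0.2182  0.161 ] q [-0.46  0.34  2.03 -0.    0.77 -0.96] F [-0.47  0.1   0.17] w 0.0921 t 3.85
[[295.14693522 294.11511344]] [[313.77403419 288.65917491]] [[276.13409664 310.71226718]]
```

View pics/e1.png

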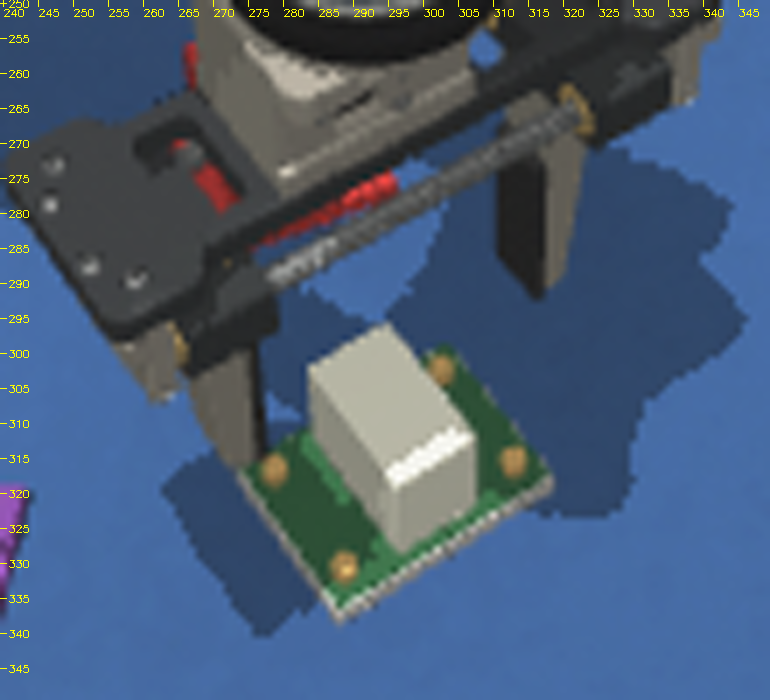

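View pics/e2.png

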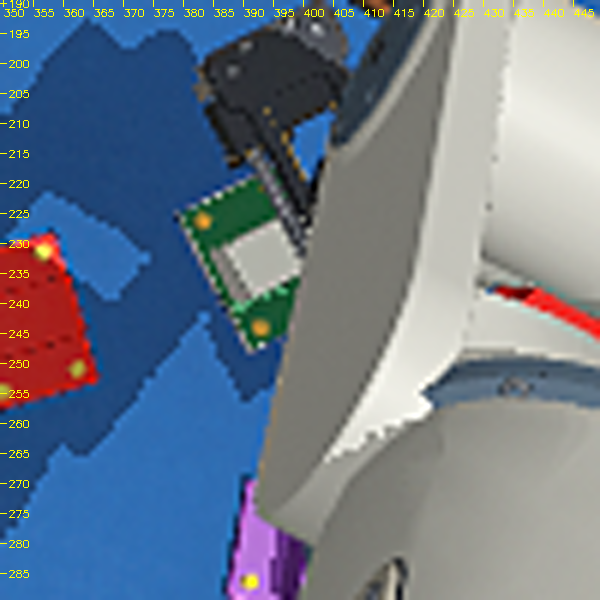

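The side view shows the open fingers, tips near (274,315) and (315,291), straddling the white block, whose top is centred near (294,307). The top view shows them clear of the red board (355,250) and the purple one (392,285). I'm going down and closing.

Call:
drive_tool(
  rotation=[
    [-0.0011,0,0],
    [0,0,0],
    [0,0,0],
    [0,0,0],
    [0,0,0],
    [0,0,0],
    [0,0,0],
    [0,0,0],
    [0,0,0],
    [0,0,0],
    [0,0,0],
    [0,0,0],
    [0,0,0],
    [0,0,0],
  ],
  offset=[
    [0.4,0.003,0.025],
    [0.4,0,0],
    [0.3,0,0],
    [0.2,0,0],
    [0.076,0,0],
    [0,0,0],
    [0,0,0],
    [0,0,0],
    [0,0,0],
    [0,0,0],
    [0,0,0],
    [0,0,0],
    [0,0,0],
    [0,0,0],
  ],
  grip=[-1,-1,-1,-1,-1,-1,0,0.2,0.3,1,1,1,1,1],
)

```text
time: 5.12
eef_pos: [0.4416, -0.2192, 0.1077]
orientation: [-2.415, 1.571, 2.803]
force: [1.0, 0.0, -1.1]
width: 0.0406
```

```bash
python3 p1.py .037
```

```text
rot deg 0.15 units [ 0.0004 -0.      0.    ] | shift units after rot [ 0.041 -0.024 -0.018]  before rot [ 0.041 -0.024 -0.018] dist 0.002
tcp tgt [ 0.4404 -0.219   0.106 ] now [ 0.4416 -0.2192  0.1077] q [-0.46  0.44  2.05 -0.    0.65 -0.97] F [ 0.97  0.   -1.09] w 0.0406 t 5.1167
```

Call:
drive_tool(
  rotation=[
    [0,0,0],
    [0,0,0],
    [0,0,0],
    [0,0,0],
    [0,0,0],
  ],
  offset=[
    [0,0,0],
    [0,0,0],
    [0,0,0],
    [0,0,0],
    [0,0,0],
  ],
  grip=[1,1,1,1,1],
)

```text
time: 5.53
eef_pos: [0.4415, -0.2192, 0.1076]
orientation: [-2.286, 1.571, 2.931]
force: [-1.1, -0.6, -0.3]
width: 0.0291
```

Call:
drive_tool(
  rotation=[
    [0,0,0],
    [0,0,0],
    [0,0,0],
    [0,0,0],
    [0,0,0],
    [0,0,0],
    [0,0,0],
    [0,0,0],
    [0,0,0],
  ],
  offset=[
    [-0.15,0,0],
    [-0.3,0,0],
    [-0.5,0,0],
    [-0.7,0,0],
    [-0.8,0,0],
    [-0.8,0,0],
    [-0.6,0,0],
    [-0.3,0,0],
    [0,0,0],
  ],
  grip=[1,1,1,1,1,1,1,1,1],
)

```text
time: 6.28
eef_pos: [0.4427, -0.2197, 0.2768]
orientation: [0.619, 1.566, -0.447]
force: [0.1, -0.9, -3.2]
width: 0.0298
```

```bash
cat > p2.py <<'E'
from h import *
import sys
# deck xyz of the grasp point in mm
d=np.array([float(v) for v in sys.argv[1:4]])/1000
x,y,yaw=json.load(open("fix.json")); D=deckR(yaw)
plan(np.array([x,y,.04])+D@d,toolR(-D[:,2],-D[:,0]))
p,R,o=cur(); print("deck pos of grasp mm",(D.T@(p+.069*R[:,0]-[x,y,.04])*1000).round(1),"F deck",(D.T@o["force"]).round(2))
E
python3 p2.py 46 36 100
python3 - <<'E'
from h import *
crop(optics.snapshot("side")[:,:,::-1],240,200,350,310,6,"e3")
E
```

```text
rot deg 67.49 units [-0.1742 -0.0675 -0.0161] | shift units after rot [-0.668  8.253  1.017]  before rot [ 1.456  4.626 -6.788] dist 0.3337
tcp tgt [0.4735 0.1074 0.218 ] now [ 0.4427 -0.2197  0.2768] q [-0.46  0.18  1.94  0.    1.02 -0.97] F [ 0.06 -0.89 -3.17] w 0.0298 t 6.2833
deck pos of grasp mm [356.4 -24.2  79.1] F deck [-0.06 -0.93 -3.16]
```

View pics/e3.png

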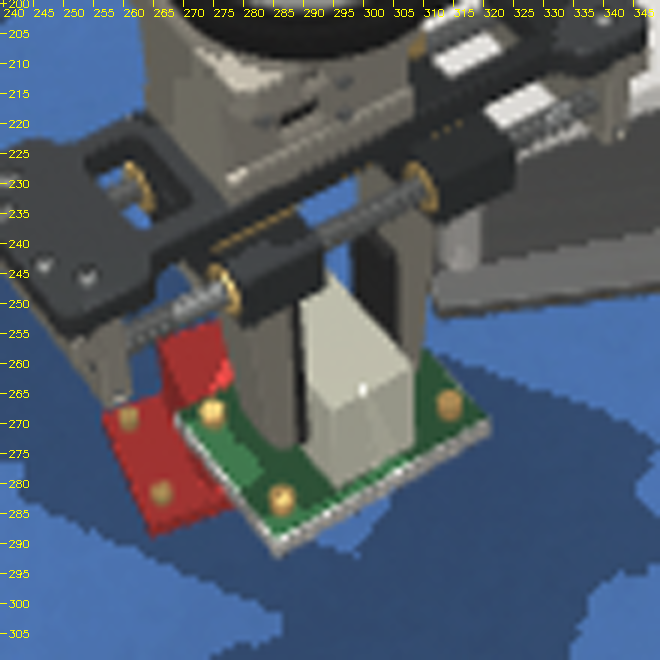

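Call:
drive_tool(
  rotation=[
    [-0.0145,-0.0056,-0.0013],
    [-0.0145,-0.0056,-0.0013],
    [-0.0145,-0.0056,-0.0013],
    [-0.0145,-0.0056,-0.0013],
    [-0.0145,-0.0056,-0.0013],
    [-0.0145,-0.0056,-0.0013],
    [-0.0145,-0.0056,-0.0013],
    [-0.0145,-0.0056,-0.0013],
    [-0.0145,-0.0056,-0.0013],
    [-0.0145,-0.0056,-0.0013],
    [-0.0145,-0.0056,-0.0013],
    [-0.0147,-0.0059,-0.0018],
    [0,0,0],
    [0,0,0],
    [0,0,0],
  ],
  offset=[
    [-0.06,0,0],
    [-0.06,0,0],
    [-0.06,0,0],
    [-0.06,0,0],
    [-0.06,0,0],
    [-0.06,0,0],
    [-0.06,0,0],
    [-0.06,0,0],
    [-0.06,0,0],
    [-0.06,0,0],
    [-0.06,0,0],
    [-0.06,0,0],
    [0,0,0],
    [0,0,0],
    [0,0,0],
  ],
  grip=[1,1,1,1,1,1,1,1,1,1,1,1,1,1,1],
)

```text
time: 7.58
eef_pos: [0.4381, -0.2146, 0.3008]
orientation: [-0.786, 1.158, -0.744]
force: [1.1, 1.0, -2.3]
width: 0.03
```

```bash
python3 p2.py 46 36 100
```

```text
rot deg 0.39 units [-0.0004 -0.0008 -0.0005] | shift units after rot [-0.05   8.305  0.944]  before rot [-0.027  8.308  0.921] dist 0.3344
tcp tgt [0.4735 0.1074 0.218 ] now [ 0.4381 -0.2146  0.3008] q [-0.38 -0.    2.14 -0.24  0.63 -1.82] F [ 1.07  0.97 -2.28] w 0.03 t 7.5833
deck pos of grasp mm [378.   -2.1  98. ] F deck [-1.59  0.45 -2.13]
```

Call:
drive_tool(
  rotation=[
    [0,0,0],
    [0,0,0],
    [0,0,0],
    [0,0,0],
    [0,0,0],
    [0,0,0],
    [0,0,0],
    [0,0,0],
    [0,0,0],
    [0,0,0],
    [0,0,0],
    [0,0,0],
    [0,0,0],
    [0,0,0],
    [0,0,0],
    [0,0,0],
    [0,0,0],
    [0,0,0],
    [0,0,0],
    [0,0,0],
  ],
  offset=[
    [0,0.2,0.0],
    [0,0.4,0.06],
    [0,0.5,0.06],
    [0,0.5,0.06],
    [0,0.5,0.06],
    [0,0.5,0.06],
    [0,0.5,0.06],
    [0,0.5,0.06],
    [0,0.5,0.06],
    [0,0.5,0.06],
    [0,0.5,0.06],
    [0,0.5,0.06],
    [0,0.5,0.06],
    [0,0.5,0.06],
    [0,0.5,0.06],
    [0,0.5,0.06],
    [0,0.4,0.08],
    [0,0.2,0],
    [0,0.1,0],
    [0,0,0],
  ],
  grip=[1,1,1,1,1,1,1,1,1,1,1,1,1,1,1,1,1,1,1,1],
)

```text
time: 9.25
eef_pos: [0.4754, 0.1071, 0.2175]
orientation: [-0.788, 1.156, -0.743]
force: [-0.7, 0.9, -2.5]
width: 0.0298
```

```bash
python3 p2.py 46 36 50;  python3 - <<'E'
from h import *
crop(optics.snapshot("side")[:,:,::-1],270,120,400,240,6,"e4")
crop(optics.snapshot("top")[:,:,::-1],270,125,350,225,6,"e5")
E
```

```text
rot deg 0.24 units [ 0.     -0.0006 -0.0003] | shift units after rot [ 1.224  0.003 -0.043]  before rot [ 1.224  0.    -0.039] dist 0.049
tcp tgt [0.4885 0.0936 0.1723] now [0.4754 0.1071 0.2175] q [ 0.43  0.21  2.13 -0.59  0.73 -0.76] F [-0.72  0.9  -2.46] w 0.0298 t 9.25
deck pos of grasp mm [46.  37.5 99. ] F deck [-1.57 -1.31 -1.78]
```

View pics/e4.png

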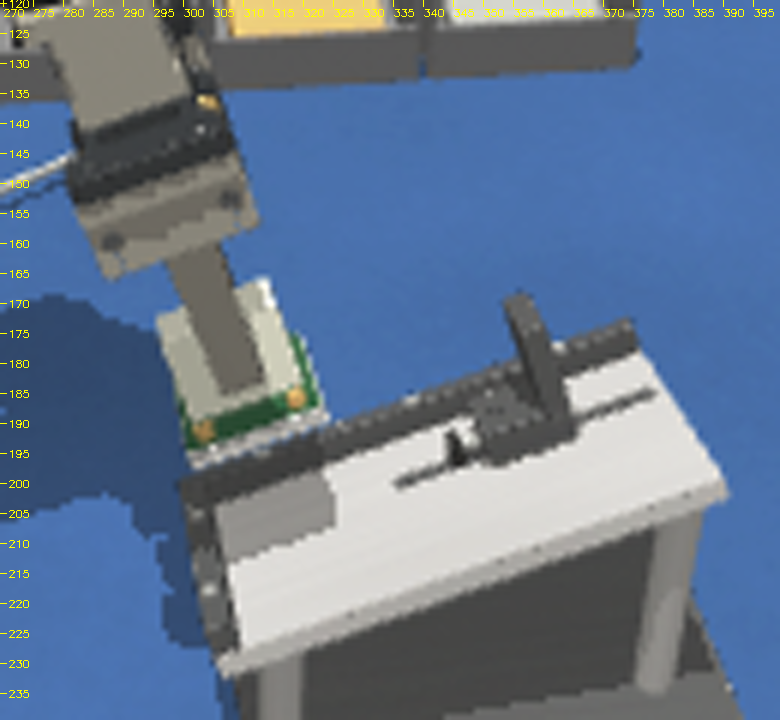

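View pics/e5.png

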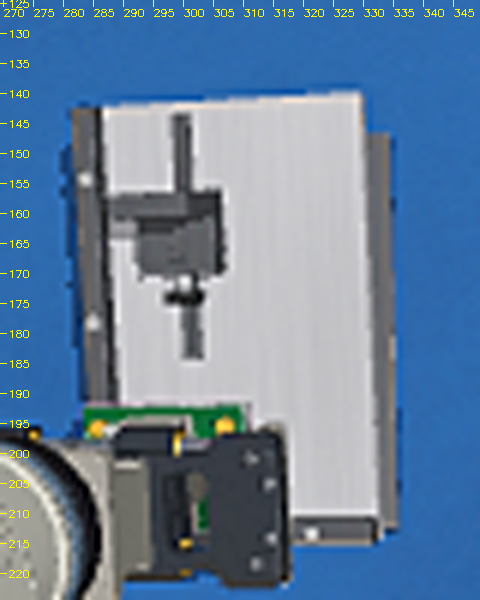

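Run:
```python
from h import *
x,y,yaw=json.load(open("fix.json")); D=deckR(yaw)
p,R,o=cur(); g=D.T@(p+.069*R[:,0]-[x,y,.04]); g[2]-=.0375
for n in("side","top"):
  for z in(0,.008):
    print(n,z,[tuple(proj(n,np.array([x,y,.04])+D@(g+[sx*.04,sy*.03,z]))[0].round(1)) for sx,sy in((-1,-1),(-1,1),(1,1),(1,-1))])
# known fixture points
for n in("side","top"): print(n,[tuple(proj(n,np.array([x,y,.04])+D@np.array(d))[0].round(1)) for d in((0,0,0),(0,.205,0),(.13,.205,0),(.13,0,0))])
```

```text
side 0 [(np.float64(299.4), np.float64(184.8)), (np.float64(320.8), np.float64(176.9)), (np.float64(324.9), np.float64(189.4)), (np.float64(301.9), np.float64(197.8))]
side 0.008 [(np.float64(298.3), np.float64(182.1)), (np.float64(319.9), np.float64(174.3)), (np.float64(323.9), np.float64(186.6)), (np.float64(300.8), np.float64(195.0))]
top 0 [(np.float64(285.5), np.float64(212.7)), (np.float64(284.2), np.float64(191.8)), (np.float64(311.3), np.float64(191.3)), (np.float64(312.4), np.float64(212.5))]
top 0.008 [(np.float64(284.5), np.float64(213.2)), (np.float64(283.2), np.float64(192.2)), (np.float64(310.5), np.float64(191.6)), (np.float64(311.6), np.float64(213.0))]
side [(np.float64(304.4), np.float64(204.0)), (np.float64(375.8), np.float64(178.2)), (np.float64(389.3), np.float64(199.0)), (np.float64(309.1), np.float64(227.7))]
top [(np.float64(290.6), np.float64(211.8)), (np.float64(286.5), np.float64(143.3)), (np.float64(329.2), np.float64(140.9)), (np.float64(332.4), np.float64(211.5))]
```

Call:
drive_tool(
  rotation=[
    [0,-0.0006,-0.0003],
    [0,0,0],
    [0,0,0],
    [0,0,0],
    [0,0,0],
    [0,0,0],
    [0,0,0],
    [0,0,0],
    [0,0,0],
  ],
  offset=[
    [0.2,0,0],
    [0.3,0,0],
    [0.3,0,0],
    [0.2,0,0],
    [0.15,0,0],
    [0.1,0,0],
    [0.05,0,0],
    [0,0,0],
    [0,0,0],
  ],
  grip=[1,1,1,1,1,1,1,1,1],
)

```text
time: 10.1
eef_pos: [0.4913, 0.0926, 0.1707]
orientation: [-0.783, 1.151, -0.738]
force: [-0.1, 0.3, -2.2]
width: 0.0301
```

```bash
python3 p2.py 46 38 39;  python3 - <<'E'
from h import *
crop(optics.snapshot("side")[:,:,::-1],280,140,380,240,7,"e6")
E
```

```text
rot deg 0.07 units [ 0.      0.0002 -0.0001] | shift units after rot [ 0.211  0.015 -0.003]  before rot [ 0.211  0.015 -0.003] dist 0.0085
tcp tgt [0.4937 0.0908 0.1628] now [0.4913 0.0926 0.1707] q [ 0.38  0.31  2.14 -0.69  0.62 -0.68] F [-0.1   0.27 -2.15] w 0.0301 t 10.1
deck pos of grasp mm [46.6 38.2 47.4] F deck [-0.88 -0.69 -1.86]
```

View pics/e6.png

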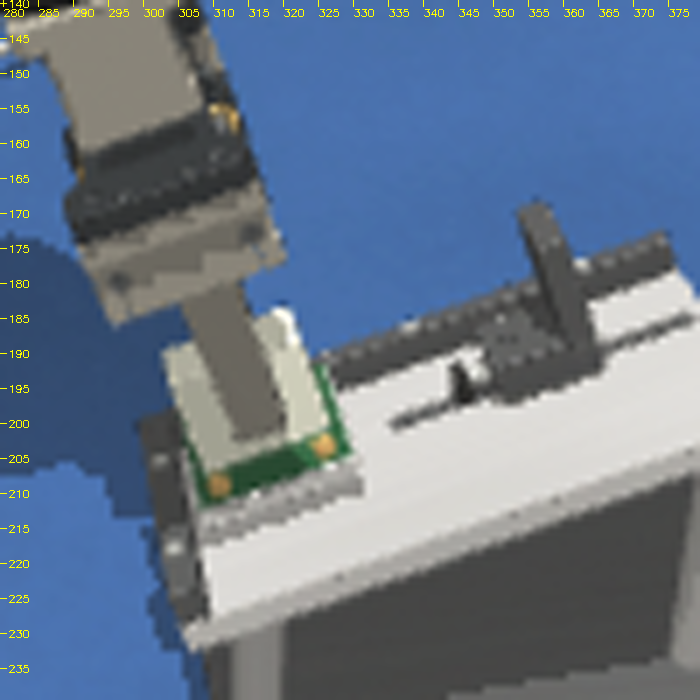

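The board is level with the deck, about 8 mm above it, and clear of both rails (near corner around (308,211) in the side view). I'll lower it slowly by feel.

Call:
drive_tool(
  rotation=[
    [0,0,0],
    [0,0,0],
    [0,0,0],
    [0,0,0],
    [0,0,0],
    [0,0,0],
  ],
  offset=[
    [0.05,0,0],
    [0.05,0,0],
    [0.025,0,0],
    [0.025,0,0],
    [0,0,0],
    [0,0,0],
  ],
  grip=[1,1,1,1,1,1],
)

```text
time: 10.65
eef_pos: [0.493, 0.0909, 0.165]
orientation: [-0.784, 1.152, -0.738]
force: [0.8, -0.7, -2.8]
width: 0.0302
```

Call:
drive_tool(
  rotation=[
    [0,0,0],
    [0,0,0],
    [0,0,0],
  ],
  offset=[
    [0.025,0,0],
    [0,0,0],
    [0,0,0],
  ],
  grip=[1,1,1],
)

```text
time: 10.9
eef_pos: [0.4933, 0.0906, 0.1641]
orientation: [-0.784, 1.152, -0.738]
force: [0.3, -0.1, -3.3]
width: 0.0297
```

```bash
python3 p2.py 46 38 39
```

```text
rot deg 0.05 units [ 0.      0.0001 -0.0001] | shift units after rot [0.032 0.014 0.002]  before rot [0.032 0.014 0.002] dist 0.0014
tcp tgt [0.4937 0.0908 0.1628] now [0.4933 0.0906 0.1641] q [ 0.38  0.32  2.14 -0.7   0.6  -0.67] F [ 0.29 -0.13 -3.28] w 0.0297 t 10.9
deck pos of grasp mm [46.5 38.  40.3] F deck [-0.82 -0.68 -3.12]
```

Call:
drive_tool(
  rotation=[
    [0,0,0],
    [0,0,0],
  ],
  offset=[
    [0.02,0,0],
    [0,0,0],
  ],
  grip=[1,1],
)

```text
time: 11.07
eef_pos: [0.4935, 0.0904, 0.1633]
orientation: [-0.784, 1.152, -0.738]
force: [-0.2, -0.5, -3.3]
width: 0.0301
```

Call:
drive_tool(
  rotation=[
    [0,0,0],
    [0,0,0],
  ],
  offset=[
    [0.02,0,0],
    [0,0,0],
  ],
  grip=[1,1],
)

```text
time: 11.23
eef_pos: [0.4937, 0.0902, 0.1626]
orientation: [-0.784, 1.152, -0.738]
force: [-0.0, 0.1, -2.3]
width: 0.0299
```

```bash
python3 p2.py 46 38 39
```

```text
rot deg 0.06 units [ 0.      0.0001 -0.0001] | shift units after rot [-0.01   0.013  0.002]  before rot [-0.01   0.013  0.002] dist 0.0007
tcp tgt [0.4937 0.0908 0.1628] now [0.4937 0.0902 0.1626] q [ 0.38  0.32  2.14 -0.7   0.6  -0.67] F [-0.04  0.14 -2.3 ] w 0.0299 t 11.2333
deck pos of grasp mm [46.5 38.  38.6] F deck [-0.8  -0.69 -2.05]
```

Call:
drive_tool(
  rotation=[
    [0,0,0],
    [0,0,0],
  ],
  offset=[
    [0.015,0,0],
    [0,0,0],
  ],
  grip=[1,1],
)

```text
time: 11.4
eef_pos: [0.4939, 0.09, 0.162]
orientation: [-0.784, 1.152, -0.738]
force: [0.4, 0.4, -2.8]
width: 0.0298
```

Call:
drive_tool(
  rotation=[
    [0,0,0],
    [0,0,0],
  ],
  offset=[
    [0.015,0,0],
    [0,0,0],
  ],
  grip=[1,1],
)

```text
time: 11.57
eef_pos: [0.4941, 0.09, 0.1619]
orientation: [-0.783, 1.151, -0.738]
force: [-4.2, 2.6, 3.4]
width: 0.0298
```

```bash
python3 p2.py 46 38 39
```

```text
rot deg 0.07 units [-0.      0.0002 -0.    ] | shift units after rot [-0.03   0.014 -0.001]  before rot [-0.03   0.014 -0.001] dist 0.0013
tcp tgt [0.4937 0.0908 0.1628] now [0.4941 0.09   0.1619] q [ 0.38  0.32  2.14 -0.71  0.6  -0.66] F [-4.2   2.64  3.43] w 0.0298 t 11.5667
deck pos of grasp mm [46.5 38.1 37.8] F deck [-1.54 -2.79  5.12]
```

Contact: about +7 N on the deck normal. I'll ease back slightly, open partway so the fingers clear the rail, and let the board slide.

Call:
drive_tool(
  rotation=[
    [0,0,0],
    [0,0,0],
    [0,0,0],
    [0,0,0],
    [0,0,0],
    [0,0,0],
    [0,0,0],
    [0,0,0],
    [0,0,0],
    [0,0,0],
    [0,0,0],
    [0,0,0],
  ],
  offset=[
    [-0.01,0,0],
    [0,0,0],
    [0,0,0],
    [0,0,0],
    [0,0,0],
    [0,0,0],
    [0,0,0],
    [0,0,0],
    [0,0,0],
    [0,0,0],
    [0,0,0],
    [0,0,0],
  ],
  grip=[1,1,-0.3,-0.3,-0.3,-0.3,-0.3,-0.3,-0.3,-0.3,-0.3,-0.3],
)

```text
time: 12.57
eef_pos: [0.494, 0.09, 0.1619]
orientation: [-0.784, 1.152, -0.738]
force: [-0.1, 0.1, 0.8]
width: 0.0599
```

```bash
python3 p2.py 46 38 100
python3 - <<'E'
from h import *
crop(optics.snapshot("side")[:,:,::-1],280,140,380,240,7,"e7")
E
```

```text
rot deg 0.06 units [ 0.      0.0001 -0.0001] | shift units after rot [-1.553  0.014  0.002]  before rot [-1.553  0.014  0.003] dist 0.0621
tcp tgt [0.4754 0.1075 0.2185] now [0.494  0.09   0.1619] q [ 0.38  0.32  2.14 -0.7   0.6  -0.67] F [-0.09  0.07  0.84] w 0.0599 t 12.5667
deck pos of grasp mm [46.5 38.  37.9] F deck [0.17 0.16 0.81]
```

View pics/e7.png

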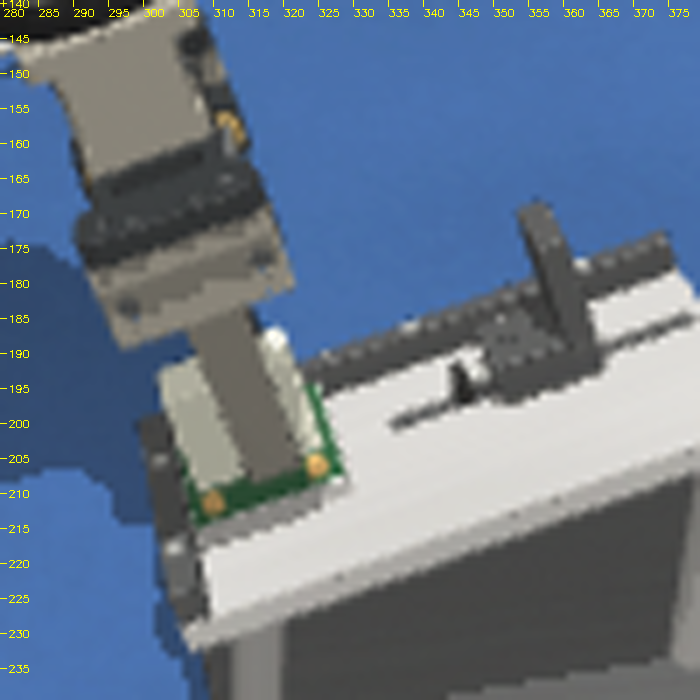

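Call:
drive_tool(
  rotation=[
    [0,0,0],
    [0,0,0],
    [0,0,0],
    [0,0,0],
    [0,0,0],
    [0,0,0],
    [0,0,0],
    [0,0,0],
  ],
  offset=[
    [-0.15,0,0],
    [-0.3,0,0],
    [-0.5,0,0],
    [-0.5,0,0],
    [-0.6,0,0],
    [-0.5,0,0],
    [-0.3,0,0],
    [0,0,0],
  ],
  grip=[-0.3,-0.3,-0.3,-0.3,-0.3,-0.3,-0.3,-0.3],
)

```text
time: 13.28
eef_pos: [0.4599, 0.1225, 0.2693]
orientation: [-0.772, 1.15, -0.727]
force: [-0.0, -0.4, 0.3]
width: 0.0596
```

```bash
python3 - <<'E'
from h import *
crop(optics.snapshot("side")[:,:,::-1],290,160,400,240,7,"e8")
crop(optics.snapshot("top")[:,:,::-1],270,125,350,225,6,"e9")
x,y,yaw=json.load(open("fix.json")); D=deckR(yaw)
for n in("side","top"):
  for z in(0,.008):
    print(n,z,[tuple(map(float,proj(n,np.array([x,y,.04])+D@(np.array([.04+sx*.04,.03+sy*.03,z])))[0].round(1))) for sx,sy in((-1,-1),(-1,1),(1,1),(1,-1))])
E
python3 p2.py 40 30 120
```

```text
side 0 [(304.4, 204.0), (325.2, 196.5), (329.4, 209.9), (307.2, 217.9)]
side 0.008 [(303.4, 201.6), (324.2, 194.0), (328.4, 207.3), (306.1, 215.4)]
top 0 [(290.6, 211.8), (289.4, 192.1), (315.0, 191.5), (316.0, 211.6)]
top 0.008 [(289.7, 212.2), (288.5, 192.4), (314.3, 191.8), (315.3, 212.0)]
rot deg 0.16 units [ 0.      0.0004 -0.0002] | shift units after rot [ 0.817  0.161 -0.199]  before rot [ 0.816  0.16  -0.201] dist 0.0342
tcp tgt [0.4618 0.1181 0.2328] now [0.4596 0.1216 0.2668] q [ 0.47  0.12  2.1  -0.53  0.84 -0.8 ] F [-0.19 -0.62  0.49] w 0.0595 t 13.3833
deck pos of grasp mm [ 46.3  38.1 152.7] F deck [ 0.74 -0.09  0.33]
```

View pics/e8.png

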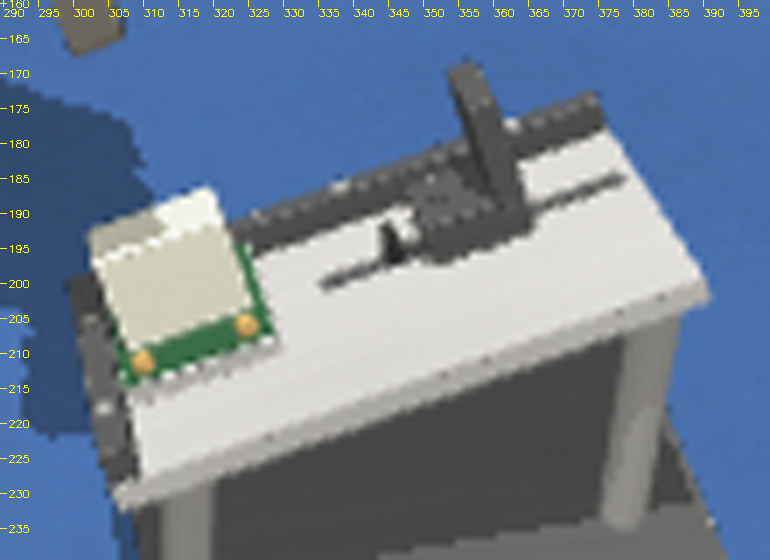

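View pics/e9.png

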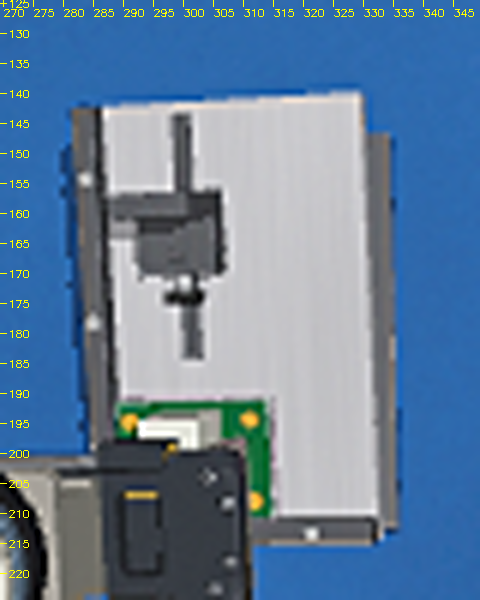

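The board sits where home predicts: side-view corners seen near (328,209) and (307,217), against predicted (329,210) and (307,218). The jaw is still untouched. Next I'll close the fingers and go behind the jaw tab.

Call:
drive_tool(
  rotation=[
    [0,0.0004,-0.0002],
    [0,0,0],
    [0,0,0],
    [0,0,0],
    [0,0,0],
    [0,0,0],
    [0,0,0],
    [0,0,0],
    [0,0,0],
    [0,0,0],
    [0,0,0],
    [0,0,0],
    [0,0,0],
    [0,0,0],
  ],
  offset=[
    [0,0.05,0.2],
    [0,0.05,0.3],
    [0,0.05,0.4],
    [0,0,0.5],
    [0,0,0.5],
    [0,0,0.5],
    [0,0,0.5],
    [0,0,0.4],
    [0,0,0.3],
    [0,0,0.2],
    [0,0,0],
    [0,0,0],
    [0,0,0],
    [0,0,0],
  ],
  grip=[-0.3,-0.2,0,0.2,0.4,0.6,0.8,1,1,1,1,1,1,1],
)

```text
time: 14.55
eef_pos: [0.6041, 0.1399, 0.3074]
orientation: [-0.792, 1.153, -0.747]
force: [-0.0, -0.7, -0.4]
width: 0.0008
```

```bash
python3 p2.py 40 192 44
```

```text
rot deg 0.16 units [ 0.0001 -0.0004  0.0002] | shift units after rot [2.685 0.014 0.072]  before rot [2.685 0.017 0.079] dist 0.1074
tcp tgt [0.6391 0.1112 0.21  ] now [0.6041 0.1399 0.3074] q [ 0.39  0.28  1.78 -0.47  0.95 -0.98] F [-0.04 -0.68 -0.39] w 0.0008 t 14.55
deck pos of grasp mm [ 40.6 188.9 151.4] F deck [ 0.54 -0.21 -0.53]
```

Call:
drive_tool(
  rotation=[
    [0.0001,-0.0004,0.0002],
    [0,0,0],
    [0,0,0],
    [0,0,0],
    [0,0,0],
    [0,0,0],
    [0,0,0],
    [0,0,0],
    [0,0,0],
    [0,0,0],
    [0,0,0],
  ],
  offset=[
    [0.2,0.014,0.07],
    [0.3,0,0],
    [0.4,0,0],
    [0.4,0,0],
    [0.4,0,0],
    [0.4,0,0],
    [0.3,0,0],
    [0.2,0,0],
    [0.08,0,0],
    [0,0,0],
    [0,0,0],
  ],
  grip=[1,1,1,1,1,1,1,1,1,1,1],
)

```text
time: 15.47
eef_pos: [0.6398, 0.1115, 0.2108]
orientation: [-0.782, 1.151, -0.737]
force: [0.4, 0.1, 0.6]
width: 0.0003
```

```bash
cat > p3.py <<'E'
from h import *
import sys
n=int(sys.argv[1]) if len(sys.argv)>1 else 4
x,y,yaw=json.load(open("fix.json")); D=deckR(yaw); Fs=[];G=[]
for i in range(n):
    if i: optics.snapshot("side")
    p,R,o=cur(); Fs.append(D.T@o["force"]); G.append(D.T@(p+.069*R[:,0]-[x,y,.04])*1000)
print("t",round(o["time"],2),"grasp deck",np.mean(G,0).round(2),"F deck",np.mean(Fs,0).round(2),"sd",np.std(Fs,0).round(2))
E
python3 p2.py 40 192 44;python3 p3.py 4
python3 - <<'E'
from h import *
crop(optics.snapshot("side")[:,:,::-1],290,130,400,240,6,"f1")
crop(optics.snapshot("top")[:,:,::-1],270,115,350,215,6,"f2")
E
```

```text
rot deg 0.08 units [-0.0001  0.0002 -0.0001] | shift units after rot [ 0.017 -0.001 -0.024]  before rot [ 0.017 -0.001 -0.024] dist 0.0012
tcp tgt [0.6391 0.1112 0.21  ] now [0.6398 0.1115 0.2108] q [ 0.32  0.43  1.81 -0.54  0.76 -0.93] F [0.37 0.07 0.6 ] w 0.0003 t 15.4667
deck pos of grasp mm [ 39.9 193.   44.7] F deck [0.11 0.53 0.45]
t 15.62 grasp deck [ 39.87 193.26  45.05] F deck [0.18 0.77 0.13] sd [0.29 0.27 0.42]
```

View pics/f1.png

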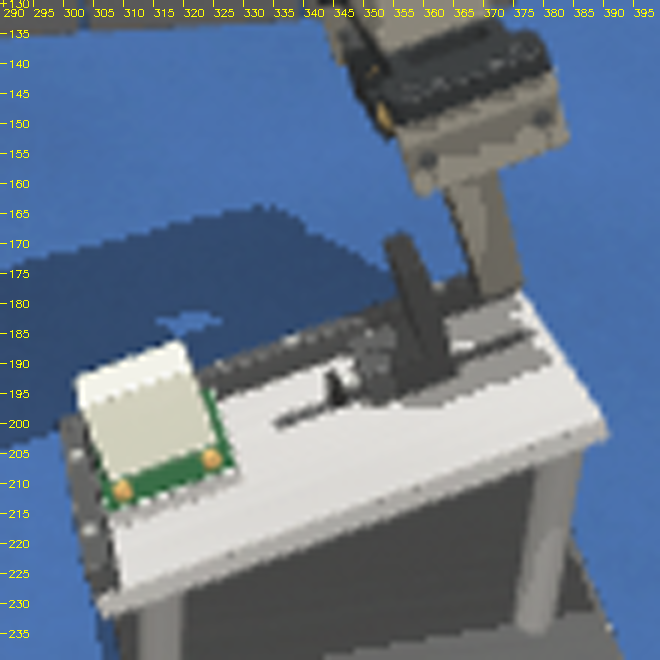

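View pics/f2.png

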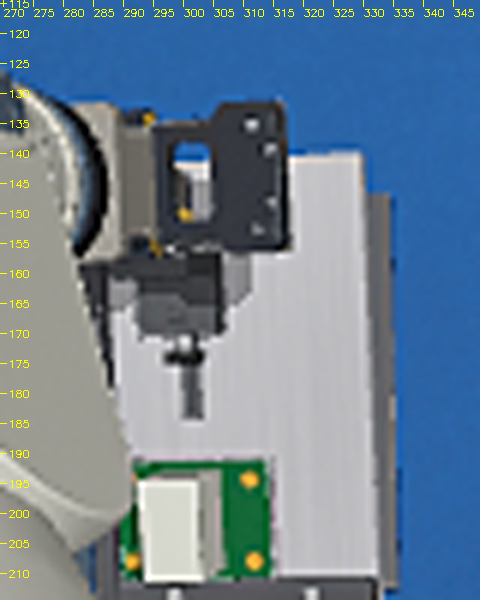

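The finger is behind the tab with a gap (side view: tab base at (352,190), fingertip at (370,178)), and the board stays home. From the top view the pad front is about 45 mm from the board edge. I'm approaching the tab.

Call:
drive_tool(
  rotation=[
    [0,0,0],
    [0,0,0],
    [0,0,0],
    [0,0,0],
    [0,0,0],
    [0,0,0],
    [0,0,0],
    [0,0,0],
  ],
  offset=[
    [0,0,-0.06],
    [0,0,-0.08],
    [0,0,-0.06],
    [0,0,-0.04],
    [0,0,-0.03],
    [0,0,-0.03],
    [0,0,-0.03],
    [0,0,-0.03],
  ],
  grip=[1,1,1,1,1,1,1,1],
)

```text
time: 16.38
eef_pos: [0.6259, 0.1102, 0.2064]
orientation: [-0.783, 1.151, -0.738]
force: [0.2, -0.0, 0.0]
width: 0.0002
```

```bash
python3 p3.py 2
```

```text
t 16.43 grasp deck [ 39.9  178.17  44.42] F deck [ 0.07 -0.12 -0.03] sd [0.05 0.29 0.02]
```

Call:
drive_tool(
  rotation=[
    [0,0,0],
    [0,0,0],
    [0,0,0],
    [0,0,0],
    [0,0,0],
    [0,0,0],
  ],
  offset=[
    [0,0,-0.03],
    [0,0,-0.03],
    [0,0,-0.03],
    [0,0,-0.03],
    [0,0,-0.03],
    [0,0,-0.03],
  ],
  grip=[1,1,1,1,1,1],
)

```text
time: 16.93
eef_pos: [0.6194, 0.1097, 0.2045]
orientation: [-0.781, 1.151, -0.736]
force: [2.9, 0.1, 0.2]
width: 0.0005
```

```bash
python3 p3.py 3
```

```text
t 17.03 grasp deck [ 39.9  171.43  44.53] F deck [-0.09  2.19 -0.76] sd [0.2  0.48 0.38]
```

Call:
drive_tool(
  rotation=[
    [0,0,0],
    [0,0,0],
    [0,0,0],
    [0,0,0],
    [0,0,0],
    [0,0,0],
    [0,0,0],
    [0,0,0],
    [0,0,0],
    [0,0,0],
    [0,0,0],
    [0,0,0],
    [0,0,0],
    [0,0,0],
    [0,0,0],
    [0,0,0],
    [0,0,0],
    [0,0,0],
    [0,0,0],
    [0,0,0],
  ],
  offset=[
    [0,0,-0.02],
    [0,0,-0.03],
    [0,0,-0.04],
    [0,0,-0.05],
    [0,0,-0.05],
    [0,0,-0.05],
    [0,0,-0.05],
    [0,0,-0.05],
    [0,0,-0.05],
    [0,0,-0.05],
    [0,0,-0.05],
    [0,0,-0.05],
    [0,0,-0.05],
    [0,0,-0.05],
    [0,0,-0.05],
    [0,0,-0.04],
    [0,0,-0.03],
    [0,0,-0.02],
    [0,0,-0.01],
    [0,0,0],
  ],
  grip=[1,1,1,1,1,1,1,1,1,1,1,1,1,1,1,1,1,1,1,1],
)

```text
time: 18.7
eef_pos: [0.5888, 0.1069, 0.1952]
orientation: [-0.783, 1.152, -0.738]
force: [1.5, 0.6, 1.4]
width: 0.0003
```

```bash
python3 p3.py 3;python3 - <<'E'
from h import *
crop(optics.snapshot("side")[:,:,::-1],290,160,390,240,7,"f3")
crop(optics.snapshot("top")[:,:,::-1],270,115,350,215,6,"f4")
E
```

```text
t 18.8 grasp deck [ 39.9  139.45  44.38] F deck [-0.13  1.59  1.63] sd [0.35 0.21 0.51]
```

View pics/f3.png

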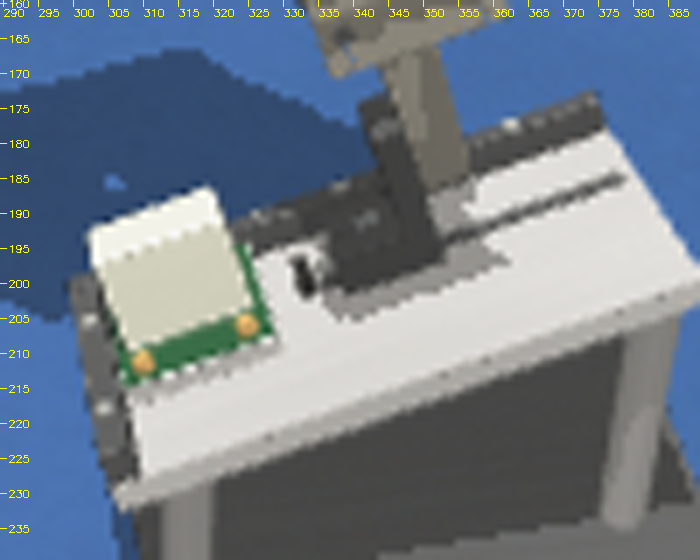

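View pics/f4.png

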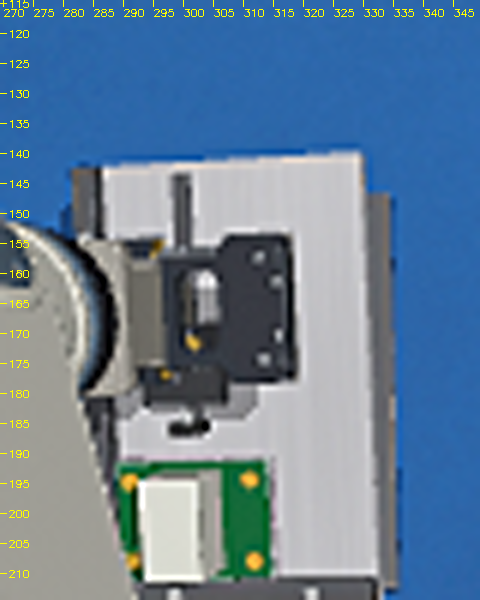

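The pad (about (300,187) top, (332,199) side) is now 11 to 15 mm from the board. I'm slowing down.

Call:
drive_tool(
  rotation=[
    [0,0,0],
    [0,0,0],
    [0,0,0],
    [0,0,0],
    [0,0,0],
    [0,0,0],
    [0,0,0],
    [0,0,0],
  ],
  offset=[
    [0,0,-0.015],
    [0,0,-0.025],
    [0,0,-0.025],
    [0,0,-0.025],
    [0,0,-0.025],
    [0,0,-0.02],
    [0,0,-0.01],
    [0,0,-0.005],
  ],
  grip=[1,1,1,1,1,1,1,1],
)

```text
time: 19.57
eef_pos: [0.5831, 0.1063, 0.1934]
orientation: [-0.783, 1.152, -0.738]
force: [3.2, 1.5, 1.0]
width: 0.0005
```

```bash
python3 p3.py 3;python3 - <<'E'
from h import *
crop(optics.snapshot("side")[:,:,::-1],300,180,360,230,10,"f5")
crop(optics.snapshot("top")[:,:,::-1],280,170,340,215,10,"f6")
E
```

```text
t 19.67 grasp deck [ 39.91 133.46  44.37] F deck [-0.15  2.64 -0.14] sd [0.74 1.04 0.42]
```

View pics/f5.png

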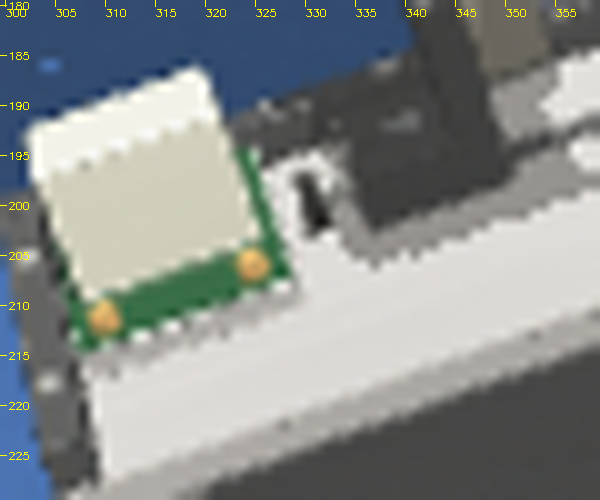

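View pics/f6.png

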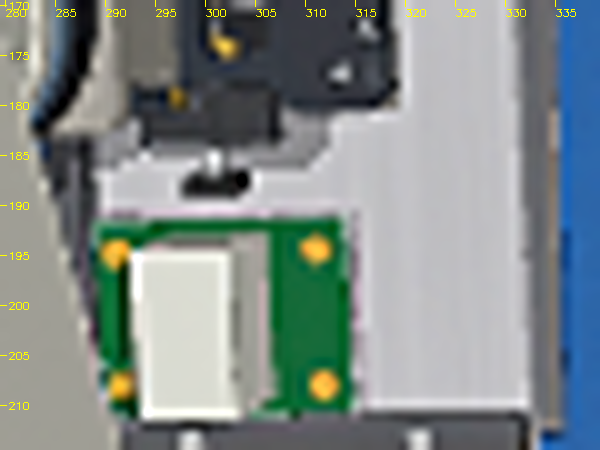

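About 6 mm remains. Moving on at 0.5 mm per row, then slower.

Call:
drive_tool(
  rotation=[
    [0,0,0],
    [0,0,0],
    [0,0,0],
    [0,0,0],
    [0,0,0],
    [0,0,0],
  ],
  offset=[
    [0,0,-0.012],
    [0,0,-0.012],
    [0,0,-0.012],
    [0,0,-0.012],
    [0,0,-0.012],
    [0,0,-0.012],
  ],
  grip=[1,1,1,1,1,1],
)

```text
time: 20.27
eef_pos: [0.5804, 0.1061, 0.1926]
orientation: [-0.783, 1.152, -0.738]
force: [2.9, -0.1, -0.4]
width: 0.0007
```

Call:
drive_tool(
  rotation=[
    [0,0,0],
    [0,0,0],
    [0,0,0],
    [0,0,0],
  ],
  offset=[
    [0,0,-0.006],
    [0,0,-0.006],
    [0,0,-0.006],
    [0,0,-0.006],
  ],
  grip=[1,1,1,1],
)

```text
time: 20.6
eef_pos: [0.5795, 0.106, 0.1924]
orientation: [-0.783, 1.151, -0.738]
force: [2.8, -0.7, -0.9]
width: 0.0004
```

```bash
python3 p3.py 2
```

```text
t 20.65 grasp deck [ 39.91 129.7   44.38] F deck [ 0.59  2.22 -1.94] sd [0.15 0.15 0.12]
```

Call:
drive_tool(
  rotation=[
    [0,0,0],
    [0,0,0],
    [0,0,0],
  ],
  offset=[
    [0,0,-0.006],
    [0,0,-0.006],
    [0,0,-0.006],
  ],
  grip=[1,1,1],
)

```text
time: 20.9
eef_pos: [0.5788, 0.106, 0.1921]
orientation: [-0.783, 1.152, -0.738]
force: [2.6, -1.3, -1.5]
width: 0.0003
```

```bash
python3 p3.py 2;python3 - <<'E'
from h import *
crop(optics.snapshot("top")[:,:,::-1],280,170,340,215,10,"f7")
E
```

```text
t 20.95 grasp deck [ 39.9  128.98  44.39] F deck [ 0.19  1.9  -1.97] sd [0.6  0.   0.51]
```

View pics/f7.png

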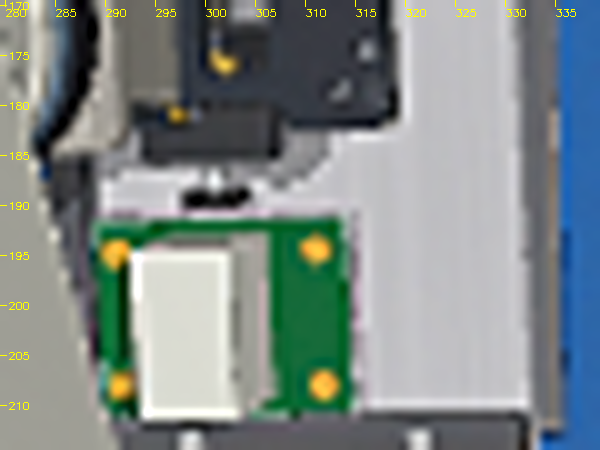

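Call:
drive_tool(
  rotation=[
    [0,0,0],
    [0,0,0],
    [0,0,0],
    [0,0,0],
  ],
  offset=[
    [0,0,-0.005],
    [0,0,-0.005],
    [0,0,-0.005],
    [0,0,-0.005],
  ],
  grip=[1,1,1,1],
)

```text
time: 21.33
eef_pos: [0.5781, 0.1059, 0.1919]
orientation: [-0.783, 1.151, -0.738]
force: [2.6, -0.4, -1.3]
width: 0.0006
```

Call:
drive_tool(
  rotation=[
    [0,0,0],
    [0,0,0],
    [0,0,0],
  ],
  offset=[
    [0,0,-0.005],
    [0,0,-0.005],
    [0,0,-0.005],
  ],
  grip=[1,1,1],
)

```text
time: 21.58
eef_pos: [0.5775, 0.1058, 0.1918]
orientation: [-0.783, 1.151, -0.738]
force: [4.0, 0.4, -1.5]
width: 0.0004
```

```bash
python3 p3.py 2
```

```text
t 21.63 grasp deck [ 39.89 127.61  44.42] F deck [-0.61  3.41 -1.93] sd [0.17 0.03 0.59]
```

Call:
drive_tool(
  rotation=[
    [0,0,0],
    [0,0,0],
  ],
  offset=[
    [0,0,-0.005],
    [0,0,-0.005],
  ],
  grip=[1,1],
)

```text
time: 21.8
eef_pos: [0.5771, 0.1058, 0.1917]
orientation: [-0.783, 1.151, -0.738]
force: [2.5, -0.0, -1.7]
width: 0.0006
```

Call:
drive_tool(
  rotation=[
    [0,0,0],
    [0,0,0],
  ],
  offset=[
    [0,0,-0.005],
    [0,0,-0.005],
  ],
  grip=[1,1],
)

```text
time: 21.97
eef_pos: [0.5768, 0.1058, 0.1916]
orientation: [-0.783, 1.151, -0.738]
force: [2.4, -0.3, -1.3]
width: 0.0004
```

```bash
python3 p3.py 2
```

```text
t 22.02 grasp deck [ 39.91 126.81  44.42] F deck [-0.42  2.52 -1.81] sd [0.36 0.62 0.2 ]
```

Call:
drive_tool(
  rotation=[
    [0,0,0],
    [0,0,0],
  ],
  offset=[
    [0,0,-0.005],
    [0,0,-0.004],
  ],
  grip=[1,1],
)

```text
time: 22.18
eef_pos: [0.5764, 0.1057, 0.1915]
orientation: [-0.783, 1.151, -0.738]
force: [2.7, -0.0, -1.1]
width: 0.0003
```

Call:
drive_tool(
  rotation=[
    [0,0,0],
    [0,0,0],
  ],
  offset=[
    [0,0,-0.005],
    [0,0,-0.004],
  ],
  grip=[1,1],
)

```text
time: 22.35
eef_pos: [0.5763, 0.1057, 0.1914]
orientation: [-0.782, 1.151, -0.737]
force: [5.2, -0.4, -1.9]
width: 0.0003
```

```bash
python3 p3.py 2
```

```text
t 22.4 grasp deck [ 39.9  126.4   44.44] F deck [ 0.26  3.84 -3.24] sd [0.45 0.51 0.1 ]
```

Call:
drive_tool(
  rotation=[
    [0,0,0],
    [0,0,0],
  ],
  offset=[
    [0,0,-0.003],
    [0,0,0],
  ],
  grip=[1,1],
)

```text
time: 22.57
eef_pos: [0.5763, 0.1058, 0.1914]
orientation: [-0.782, 1.151, -0.737]
force: [5.5, -0.8, -1.5]
width: 0.0002
```

```bash
python3 p3.py 4
```

```text
t 22.72 grasp deck [ 39.88 126.4   44.46] F deck [ 0.43  4.4  -3.65] sd [0.36 0.4  0.53]
```

Call:
drive_tool(
  rotation=[
    [0,0,0],
    [0,0,0],
    [0,0,0],
  ],
  offset=[
    [0,0,-0.004],
    [0,0,-0.004],
    [0,0,0],
  ],
  grip=[1,1,1],
)

```text
time: 22.97
eef_pos: [0.5762, 0.1057, 0.1915]
orientation: [-0.781, 1.151, -0.736]
force: [6.8, -0.6, -2.2]
width: 0.0002
```

```bash
python3 p3.py 4
```

```text
t 23.12 grasp deck [ 39.89 126.38  44.48] F deck [ 0.33  5.55 -4.05] sd [0.35 0.37 0.36]
```

Call:
drive_tool(
  rotation=[
    [0,0,0],
    [0,0,0],
    [0,0,0],
    [0,0,0],
    [0,0,0],
  ],
  offset=[
    [0,0,-0.005],
    [0,0,-0.005],
    [0,0,-0.005],
    [0,0,-0.005],
    [0,0,0],
  ],
  grip=[1,1,1,1,1],
)

```text
time: 23.53
eef_pos: [0.576, 0.1058, 0.1915]
orientation: [-0.778, 1.15, -0.733]
force: [8.9, -1.6, -3.1]
width: 0.0001
```

```bash
python3 p3.py 4
```

```text
t 23.68 grasp deck [ 39.85 126.31  44.59] F deck [ 0.67  7.72 -5.88] sd [0.3  0.2  0.08]
```

Call:
drive_tool(
  rotation=[
    [0,0,0],
    [0,0,0],
    [0,0,0],
    [0,0,0],
    [0,0,0],
    [0,0,0],
  ],
  offset=[
    [0.003,0,-0.006],
    [0.003,0,-0.006],
    [0.003,0,-0.006],
    [0.003,0,-0.006],
    [0.003,0,-0.006],
    [0,0,0],
  ],
  grip=[1,1,1,1,1,1],
)

```text
time: 24.18
eef_pos: [0.5759, 0.1057, 0.1914]
orientation: [-0.775, 1.149, -0.729]
force: [9.0, -1.8, 1.4]
width: 0.0005
```

```bash
python3 p3.py 4
```

```text
t 24.33 grasp deck [ 39.83 126.27  44.56] F deck [ 2.07  9.37 -2.29] sd [0.28 0.34 0.46]
```

Call:
drive_tool(
  rotation=[
    [0,0,0],
    [0,0,0],
    [0,0,0],
    [0,0,0],
    [0,0,0],
    [0,0,0],
  ],
  offset=[
    [0,0,-0.006],
    [0,0,-0.006],
    [0,0,-0.006],
    [0,0,-0.006],
    [0,0,-0.006],
    [0,0,0],
  ],
  grip=[1,1,1,1,1,1],
)

```text
time: 24.83
eef_pos: [0.5757, 0.1058, 0.1915]
orientation: [-0.771, 1.148, -0.725]
force: [15.0, -3.0, 0.5]
width: 0.0004
```

```bash
python3 p3.py 4
```

```text
t 24.98 grasp deck [ 39.8  126.19  44.66] F deck [ 3.1  13.54 -4.98] sd [0.41 0.47 0.35]
```

Fy = 13.5 N less about 2.5 to 3 N of jaw friction gives about 10.5 N on the board. I'll hold for over a second.

Call:
drive_tool(
  rotation=[
    [0,0,0],
    [0,0,0],
    [0,0,0],
    [0,0,0],
    [0,0,0],
    [0,0,0],
    [0,0,0],
    [0,0,0],
    [0,0,0],
    [0,0,0],
    [0,0,0],
    [0,0,0],
  ],
  offset=[
    [0,0,0],
    [0,0,0],
    [0,0,0],
    [0,0,0],
    [0,0,0],
    [0,0,0],
    [0,0,0],
    [0,0,0],
    [0,0,0],
    [0,0,0],
    [0,0,0],
    [0,0,0],
  ],
  grip=[1,1,1,1,1,1,1,1,1,1,1,1],
)

```text
time: 25.98
eef_pos: [0.5757, 0.1057, 0.1915]
orientation: [-0.771, 1.148, -0.726]
force: [14.2, -3.1, -0.4]
width: 0.0005
```

```bash
python3 p3.py 4
```

```text
t 26.13 grasp deck [ 39.8  126.19  44.66] F deck [ 2.72 13.13 -5.73] sd [0.41 0.29 0.28]
```

Held at 13.1 N. Backing straight off, then up.

Call:
drive_tool(
  rotation=[
    [0,0,0],
    [0,0,0],
    [0,0,0],
    [0,0,0],
    [0,0,0],
    [0,0,0],
    [0,0,0],
    [0,0,0],
    [0,0,0],
    [0,0,0],
  ],
  offset=[
    [0,0,0.02],
    [0,0,0.03],
    [0,0,0.03],
    [0,0,0.04],
    [0,0,0.06],
    [0,0,0.1],
    [0,0,0.15],
    [0,0,0.15],
    [0,0,0.1],
    [0,0,0],
  ],
  grip=[1,1,1,1,1,1,1,1,1,1],
)

```text
time: 26.97
eef_pos: [0.5999, 0.1078, 0.198]
orientation: [-0.781, 1.151, -0.736]
force: [0.0, -0.1, -0.2]
width: 0.0005
```

```bash
python3 p3.py 2
```

```text
t 27.02 grasp deck [ 39.88 150.58  43.83] F deck [ 0.16 -0.6  -0.29] sd [0.09 0.57 0.03]
```

Call:
drive_tool(
  rotation=[
    [0,0,0],
    [0,0,0],
    [0,0,0],
    [0,0,0],
    [0,0,0],
    [0,0,0],
    [0,0,0],
    [0,0,0],
    [0,0,0],
    [0,0,0],
    [0,0,0],
    [0,0,0],
  ],
  offset=[
    [-0.2,0,0],
    [-0.4,0,0],
    [-0.5,0,0],
    [-0.5,0,0],
    [-0.5,0,0],
    [-0.5,0,0],
    [-0.4,0,0],
    [-0.2,0,0],
    [-0.1,0,0],
    [0,0,0],
    [0,0,0],
    [0,0,0],
  ],
  grip=[1,1,1,1,1,1,1,1,1,1,1,1],
)

```text
time: 28.02
eef_pos: [0.5587, 0.1434, 0.3171]
orientation: [-0.786, 1.152, -0.742]
force: [0.3, -0.6, -0.0]
width: 0.0007
```

```bash
python3 p3.py 2;python3 - <<'E'
from h import *
s=optics.snapshot("side")[:,:,::-1]; cv2.imwrite("pics/g0.png",s)
crop(s,300,165,370,235,9,"g1")
crop(optics.snapshot("top")[:,:,::-1],275,150,340,215,9,"g2")
E
```

```text
t 28.07 grasp deck [ 40.05 148.89 174.86] F deck [ 0.77  0.49 -0.19] sd [0.22 0.29 0.06]
```

View pics/g1.png

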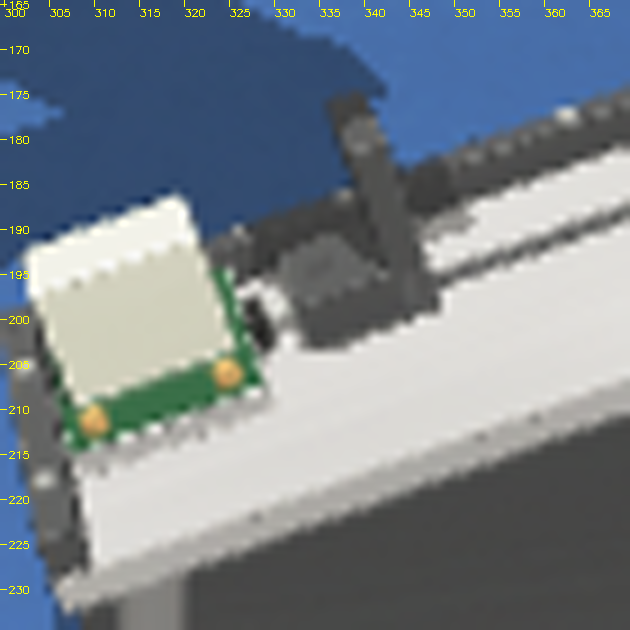

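View pics/g2.png

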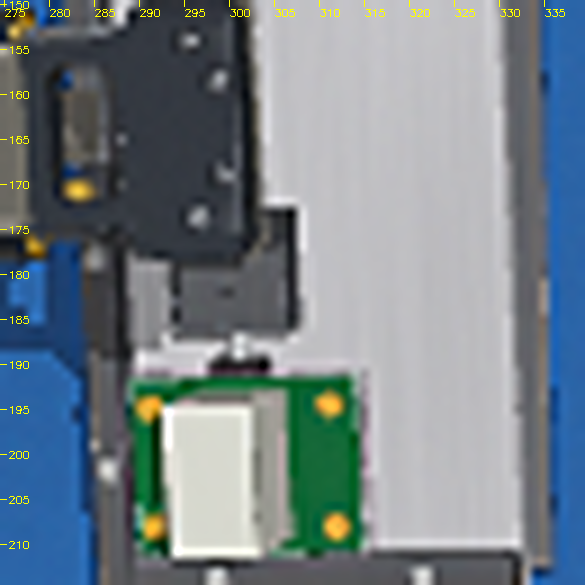

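View pics/g0.png

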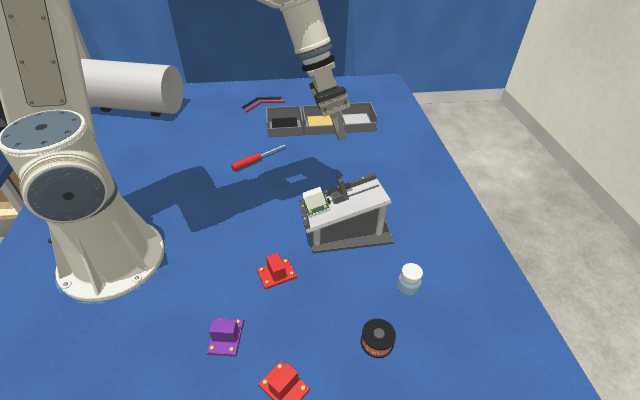

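Both views show the pad (side (327,201), top (300,190)) right against the board's edge. The board is home against both rails, the arm is clear, and the bystanders haven't moved. Handing in.

```bash
python3 -c "
from cell import bot; print(bot.finish_job())"
```

```text
the job is handed in; nothing more can be done
None
```

I placed the green board with the white block on the deck and let gravity slide it home. I then clamped it by pushing the jaw's tab, and handed the job in at about 28 s of the 66 s allowed. The hand-in gives no verdict, so these are my own last checks.

- **Placing:** I set the board down about 6 to 8 mm uphill of home in each direction. Contact showed as about 7 N change along the deck normal. After release, its corners matched the predicted home position to about 1 pixel (2 to 3 mm) in the side view. The top view was partly hidden by the gripper but agreed where visible.
- **Clamping:** The jaw stopped against the board with about 22 mm of its travel left. I raised the push to 13.1–13.5 N and held it a little over a second. About 2.5–3 N of that is jaw friction, so the board was pressed with roughly 10 to 11 N.
- **After letting go:** I backed straight off. Both views show the board still home and the pad against its edge, though pixels can't rule out a gap under about 1 mm. The arm was clear, with force near zero, and the bystanders in view had not moved.
- **Off-axis force:** While pushing, the finger also rubbed along the tab with up to about 6 N along the deck normal. I eased it once and it partly came back. I do not expect it to change the clamp force.

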